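# Press an insert home with bench-mounted locking pliers

### The arm

A 6-joint arm with a two-finger parallel gripper is mounted at the origin on the work surface. World frame = base frame: x ahead of the robot, y to its left, z up, the work surface at z = 0. Lengths are in mm, angles in rad, forces in N, time in s.
With the tool pointing down it reaches from about 275 to 750 mm from the base axis. Payload 10.2 kg.
Tool frame: the origin (TCP) lies on the front face of the gripper's body, between the roots of the fingers; the fingertips stand 73 mm ahead of it and the grasp point (between the pads) lies 54 mm ahead of it; z points along the fingers, y is the direction in which the jaws open and shut (so a half turn about z gives the same grasp; the last joint's range is limited). The gripper opens to 85 mm and grips with 20 to 120 N. Pads are 22 mm wide; open, the fingers measure 114 mm over their backs; the gripper's body (76 mm by 85 mm) begins 54 mm behind the grasp point. The pads swing forward as they close: fully open they stand 13 mm farther back than shut.
Start: joints at [-1.454, 0.313, 1.498, -0, 1.331, -0.223], TCP at [174.969, -494.992, 303.894] pointing down, gripper open.
Joint ranges: [-2.94, 2.94], [-0.97, 2.17], [0.19, 2.56], [-1.23, 4.37], [0.02, 3.11], [-2.88, 2.88]. Speed limits (rad/s): [2.39, 2.39, 3.01, 3.14, 3.14, 3.14].

### API

Orientations are given as a unit quaternion [w, x, y, z].
In Python, from rig import ctrl gives the robot as it stands.
- The arm moves only by the tool move_arm, never from a script. Its argument "series" is a list of rows, each a list of 3 entries, a list of its own where there are three numbers: the shift along the tool's x, y, z in mm, then the turn about the tool's z in degrees, then the opening, from 0 (shut) to 1 (fully open). In form: [[[tx, ty, tz], yaw, grip], ...]. A call has 1 to 10 rows; each row is the pose to reach, as a shift and turn from the pose commanded when the call began, along the tool's axes at that moment; what a row does not reach only later rows make up. A row lasts 1/8 s, in which the tool goes at most 62.5 mm and 10.7 degrees, less where a joint would pass 70% of its speed; a pose out of reach is approached as far as the arm can. A call with a gripper value outside its range is refused whole. The fingers move at their own pace and stop on an object; "force" is the grip in N (left out, the last holds). Time passes only in rows, so rows that repeat a pose let the fingers close. It gives the time, the measured TCP pose, the force and the opening at its end, in the units of the state.
- ctrl.sense(): the state, without advancing time (a new reading comes with each control period).
- ctrl.capture(name): name is "scene" or "top"; returns (picture, depth): 400x640x3 uint8, red, green, blue; 400x640 float32, mm along the optical axis (not along the pixel's ray), 0 where there is no reading.
- ctrl.camera_model(name): a dict with "fov_y" (degrees; the focal length in pixels is half the picture's height over the tangent of half this angle, whatever the lens; pixels are square), "cx", "cy" (the principal point, pixels), "rvec" (rotation vector, rad) and "tvec" (3), from world to camera coordinates, as OpenCV has them. Camera axes: x right, y down, z forward; pixel columns grow to the right and rows downward; lengths in mm; the calibration is good to about 2 mm. A picture is of the moment at which its call begins. camera_model takes no time and is no camera call.
- ctrl.finish_job(): hands the job in, once; it reports no verdict.
The state is a dict: "time_s": time; "joints": joint angles; "dq": joint speeds; "tau": joint torques, N m; "eef_pos": TCP position; "ee_rot": TCP orientation; "force": force on the tool from outside, world axes, zero at the start; "wrist_torque": the same for the moment, N m; "grip_width": opening from 0.0 (shut) to 1.0 (fully open).
Only numpy, scipy, OpenCV 4.12 (cv2) and the standard library are available. Lean on these libraries where they do the work, as an engineer would, in place of code of your own. Each camera call takes 0.05 s, during which the arm holds its last target.

### The job

Press the brass insert fully into the plywood bracket with the bench-mounted locking pliers: pinch the two black handles together between the fingers until the pliers snap over centre, finishing with a firm, even squeeze on both handles (15 to 35 N on each), then take the hand away so that they stay locked on their own for a second or more. Then pull the red release lever gently outward, away from the fixed handle, until the jaw springs open, and leave the insert home and the pliers open. Touch the insert with the jaw only and do not disturb the things lying around.

Things in the scene. Friction and masses are not known exactly. Their poses are not given: they have to be found in the camera images.
- locking_pliers: Locking pliers lying flat on a blue base plate bolted to the table (x = -40 to 110 mm). Origin on the table top; x runs from handles to jaws, y from the fixed towards the moving handle, z up. The handles lie in the plane z = 70 mm and point to -x, overhanging the base, free underneath. Jaws, anvil and plywood bracket: x = 40 to 105 mm.
- fixed_handle: Black straight handle that cannot move, 24 mm high (58 to 82 mm above the table), from x = 0 to -115 mm of the pliers; outer face at y = -18 mm, inner face at y = -6 mm. Origin at x 0, y 0, z 70 mm of the pliers, same axes. More than 40 N crushes it.
- moving_handle: Black straight handle, 24 mm high. Origin on its upright pivot (x 0, y 10, z 70 mm of the pliers); own x from tail (-135 mm) to pivot; outer face y = +14 mm, inner y = +2 mm. Open it is turned -0.28 rad from the pliers' x, locked about parallel (an unseen adjusting screw shifts both by up to 0.05 rad). Closing takes up to 20 N at moving_grip. More than 40 N crushes it.
- moving_grip (a point): Point on the moving handle's outer face, 72 mm from the pivot, mid height, a good place to squeeze; the handle's axes. A sprung roller resists closing most at first and fades to nothing at dead centre, 0.09 rad before the stop; past that the handle goes to its stop and stays shut by itself, short of it it springs open. Outer faces flare apart towards the tail.
- fixed_grip (a point): Point on the fixed handle's outer face opposite moving_grip. Width over both handles here: about 62 mm open, 42 mm locked (+-4 mm); only the moving handle gives, so a gripper must follow sideways towards the fixed handle (-y) as it closes.
- release_lever: Red lever on the moving handle. Origin on its upright pivot, 98 mm from the handle's pivot; at rest its axes are the handle's. A plate on top of the handles (up to 87 mm above the table) ends behind them in a tab: x = -44 to -72 mm, y = 0 to +8 mm, 57 to 91 mm above the table, free all round. Hinged, 0 to 0.9 rad, sprung back. More than 25 N bends it.
- lever_tab (a point): Middle of the tab's inner face (normal -y of the lever), 74 mm above the table; the lever's axes. Pulled to +y (outward), the lever's nose pries the locked handle back over centre with 2 to 6 N at the tab, after 10 to 55 mm of pull; the handle then springs open, carrying the tab some 45 mm outward.
- jaw (a joint): Closing angle of the moving steel jaw, rad: 0 open, 0.13 at dead centre, 0.200 locked, in step with the moving handle.
- insert (a joint): How far the insert still has to go, m: 0 fully home; it starts 4 to 8 mm out and stays where it is pressed.
- insert_head (a point): Middle of the outer face of the insert's brass head, 13 mm diameter, 4 mm thick, 70 mm above the table, between jaw and bracket. It is pressed towards -y of the pliers.
- tape_roll: Loose cork-coloured roll of tape lying flat, 80 mm across, 20 mm high, at least 100 mm to the +y side of the pliers. Origin under its centre.
- screwdriver: Loose screwdriver with orange handle lying about 220 mm to the -y side of the handles' tails. Origin under its middle.
- control_box: Loose black plastic box, 70 x 50 x 24 mm, about 180 mm to the -y side of the pliers. Origin under its centre.

How it is judged (in metres and radians):
On the way, in this order (a step that is already met when the one before it is completed fails the run):
1. the jaw is shut by squeezing both handles at once between the fingers, with more than 10 N on each, and the insert is home (value of joint jaw above 0.18 rad and value of joint insert below 0.0015 m and contact force between the fingers and moving_handle above 10 N and contact force between the fingers and fixed_handle above 10 N), for 0.1 s.
2. the pliers stay locked for 0.8 s with no hand on them (value of joint jaw above 0.18 rad and contact force between the fingers and locking_pliers below 0.2 N), for 0.8 s.
3. the release lever is pulled outward by more than 0.12 rad by the fingers while the pliers are still locked (value of joint jaw above 0.15 rad and angle between the x axis of release_lever and the x axis of moving_handle, either way round above 0.12 rad and contact force between the fingers and release_lever above 0.3 N), for 0.04 s.
At the end, for the whole second after the job is handed in: The jaw is open (below 0.03 rad), the insert is home to within 1.5 mm and the released lever is back at rest (within 0.06 rad of the moving handle) (value of joint jaw below 0.03 rad and value of joint insert below 0.0015 m and angle between the x axis of release_lever and the x axis of moving_handle, either way round below 0.06 rad); the robot touches nothing.
It fails at once if a handle is squeezed or pushed with more than 40 N (contact force between anything else and moving_handle above 40 N or contact force between anything else and fixed_handle above 40 N).
It fails at once if the release lever is loaded by the hand with more than 25 N (contact force between the fingers and release_lever above 25 N).
It fails at once if the insert is touched by the hand (contact force between the fingers and insert above 1 N).
It fails at once if a thing lying around is moved by more than 20 mm (distance of any of tape_roll, screwdriver, control_box from where it was at the start of the episode above 0.02 m).
It also fails if it takes over 61 s, if anything falls off the work surface, if the arm or the gripper's body presses on something with over 40 N, if the wrist force passes 120 N, or if a joint passes its speed limit or range.

## Working session

There is one attempt and no reset: what is moved stays moved. The work goes in short steps, Python scripts to look and compute and a tool call to move; the robot and the scene stay as the last step left them, time stands still between calls to the robot, and variables do not carry over. Pictures are saved under pics/ and viewed, and the job is handed in when it is done.

Besides the shell and the picture viewer there is one more tool, called after "Request:" as name(argument=value, ...), one argument or row to a line, values as JSON. move_arm: Moves the arm, as the interface text tells. Its arguments: {"type":"object","properties":{"series":{"type":"array","items":{"type":"array"}},"force":{"type":"number"}},"required":["series"]}

```bash
ls; mkdir -p pics; python3 - <<'E'
from rig import ctrl
import cv2,numpy as np
print(ctrl.sense())
for n in("scene","top"):
    p,d=ctrl.capture(n); cv2.imwrite(f"pics/{n}0.png",p[:,:,::-1]); np.savez(f"{n}0.npz",p=p,d=d); print(n,ctrl.camera_model(n))
E
```

```text
pics
{'time_s': 0.0, 'joints': array([-1.45441756e+00,  3.13453538e-01,  1.49846753e+00,  5.03296935e-05,
        1.33101845e+00, -2.23382424e-01]), 'dq': array([ 0.00118193,  0.00082044,  0.0014762 , -0.00015353, -0.00194154,
       -0.00052143]), 'tau': array([-1.06460893e-04, -4.12262642e+01, -2.59745157e+01, -1.99631368e-04,
        4.10904860e-03,  1.06555191e-05]), 'eef_pos': array([ 174.94747251, -494.807008  ,  303.32174987]), 'ee_rot': array([-6.71159109e-04,  9.85605750e-01,  1.69058722e-01,  6.04184304e-05]), 'force': array([ 0.16175264, -0.32160232,  0.36664691]), 'wrist_torque': array([ 0.0019926 ,  0.0496858 , -0.00632349]), 'grip_width': 1.0024324128896602}
scene {'fov_y': 54.210341959940955, 'cx': 321.98572255660923, 'cy': 196.0383583555482, 'rvec': array([ 2.15057862,  0.49045512, -0.28177393]), 'tvec': array([-566.43777508,  -76.96527148,  972.32546918])}
top {'fov_y': 49.84580097215942, 'cx': 323.29585378834514, 'cy': 196.44410365438551, 'rvec': array([ 2.20238018, -2.16173837,  0.10689481]), 'tvec': array([-12.32989417, 598.29542772, 983.76641893])}
```

View pics/scene0.png

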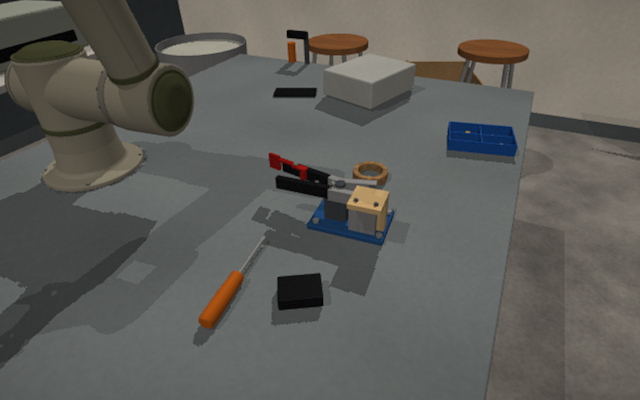

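View pics/top0.png

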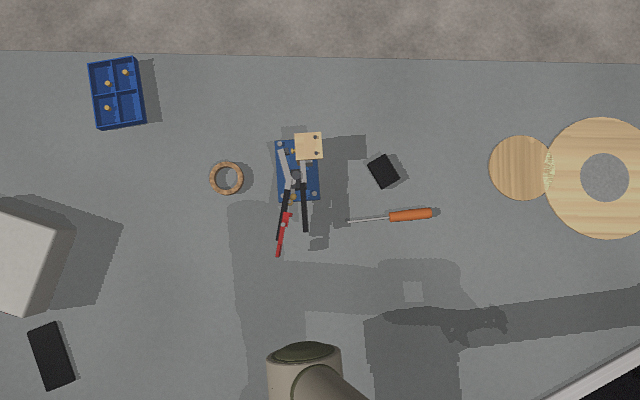

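The pictures show the pliers on the blue plate (top: about 298,170), with the handles pointing towards the robot (rows 190–255). The red lever is at about (282,235), the tape at (226,178), the box at (383,171) and the screwdriver at (390,216).

```bash
cat > h.py <<'E'
import numpy as np,cv2
from rig import ctrl
def cam(n):
    m=ctrl.camera_model(n); f=200/np.tan(np.radians(m['fov_y']/2)); K=np.array([[f,0,m['cx']],[0,f,m['cy']],[0,0,1]])
    R=cv2.Rodrigues(m['rvec'])[0]; return K,R,np.array(m['tvec']).reshape(3)
def ray(n,uv,z):
    K,R,t=cam(n); uv=np.atleast_2d(uv).astype(float); d=(R.T@np.linalg.inv(K)@np.c_[uv,np.ones(len(uv))].T).T
    c=-R.T@t; s=(z-c[2])/d[:,2]; return c+s[:,None]*d
def proj(n,P):
    K,R,t=cam(n); return cv2.projectPoints(np.atleast_2d(P).astype(float),cv2.Rodrigues(R)[0],t,K,None)[0][:,0]
def cloud(n,d):
    K,R,t=cam(n); v,u=np.mgrid[:d.shape[0],:d.shape[1]]
    p=np.stack([(u-K[0,2])/K[0,0]*d,(v-K[1,2])/K[1,1]*d,d],-1); return (p-t)@R
E
python3 - <<'E'
from h import *
for n,(x,y,w,h) in {"top":(260,120,80,145),"scene":(250,140,150,110)}.items():
    z=np.load(n+"0.npz"); p=z['p'];d=z['d']
    s=4; c=cv2.resize(p[y:y+h,x:x+w],None,fx=s,fy=s,interpolation=cv2.INTER_NEAREST)
    cv2.imwrite(f"pics/{n}_z.png",c[:,:,::-1])
    hsv=cv2.cvtColor(p,cv2.COLOR_RGB2HSV); C=cloud(n,d)
    roi=np.zeros(d.shape,bool); roi[y:y+h,x:x+w]=1
    H,S,V=[hsv[...,i].astype(int) for i in range(3)]
    black=roi&(V<45); red=roi&((H<6)|(H>174))&(S>170)&(V>60); blue=roi&(H>100)&(H<125)&(S>150)
    for k,m in dict(black=black,red=red,blue=blue).items():
        q=C[m&(d>0)]; print(n,k,len(q),np.percentile(q,[2,50,98],axis=0).round().tolist())
    cl=cv2.findContours(blue.astype(np.uint8),cv2.RETR_EXTERNAL,cv2.CHAIN_APPROX_NONE)[0]
    b=np.vstack(cl)[:,0]; print('blue z',np.percentile(C[blue][:,2],[5,50,95]))
    P=ray(n,b,12)[:,:2].astype(np.float32); r=cv2.minAreaRect(P); print(r,cv2.boxPoints(r).round(1).tolist())
E
```

```text
top black 159 [[503.0, 36.0, 52.0], [563.0, 49.0, 82.0], [622.0, 100.0, 86.0]]
top red 66 [[462.0, 71.0, 84.0], [521.0, 88.0, 88.0], [557.0, 100.0, 94.0]]
top blue 48 [[590.0, 20.0, 7.0], [687.0, 82.0, 12.0], [733.0, 117.0, 17.0]]
blue z [ 7.87528525 12.45500223 16.65147013]
((663.26416015625, 65.05838775634766), (146.05467224121094, 93.70645904541016), 5.1165771484375) [[586.2999877929688, 105.19999694824219], [594.7000122070312, 11.899999618530273], [740.2000122070312, 24.899999618530273], [731.7999877929688, 118.19999694824219]]
scene black 1439 [[505.0, 33.0, 17.0], [589.0, 42.0, 69.0], [659.0, 91.0, 82.0]]
scene red 319 [[465.0, 69.0, 62.0], [501.0, 90.0, 84.0], [558.0, 98.0, 90.0]]
scene blue 937 [[593.0, 9.0, 4.0], [655.0, 24.0, 11.0], [739.0, 98.0, 13.0]]
blue z [ 5.30996796 10.51864227 12.27118948]
((586.1683349609375, 76.41593933105469), (140.3507080078125, 333.86083984375), 77.32611846923828) [[407.8999938964844, 44.599998474121094], [733.5999755859375, -28.700000762939453], [764.4000244140625, 108.30000305175781], [438.70001220703125, 181.5]]
```

```bash
python3 - <<'E'
from h import *
z=np.load("top0.npz"); d=z['d']; C=cloud("top",d)
np.set_printoptions(linewidth=200)
for r in range(180,260,6):
    print(r,C[r,270:312:2,2].round().astype(int))
for n,uv in (("tape",(226,178)),("box",(383,171))): print(n,ray("top",uv,20))
E
```

```text
180 [-2  0 -2 -2 15  9 11  8 83 87 83 80 82 57 56 60 79 85 82 11 11]
186 [ 1  3  1  0 11 12 14 16 83 83 83 60 59 59 55 85 81 82 57 15 16]
192 [-2  2 -4 -1 15 15 12 84 82 84 11 53 52 14 13 85 83 82 16 11 15]
198 [ 0 -3  2 -4  7 10 12 83 82 80 10 62 55 15 12 13 79 81 15 10 14]
204 [ 1  2  0  2  0  3 84 83 81 56 56 55  1  1  0  3 82 84 80  1 -1]
210 [-3  2  4  0 -2  1 80 81 79 -3 -1  0  0  2  0  1 81 80 83  0  2]
216 [ 2  4 -1 -2  5 82 81 86 85 91 85 -1  1  1 -2  1 85 84 83  4  4]
222 [ 1  2 -1 -2  0 86 91 89 89  0  0 -4  1 -1  3 -1 83 84 82 -1  2]
228 [ 0 -2  1 -1 85 88 87 87 -1  2  1  4 -1  4  3  1 -2 83 83 72  1]
234 [ 1  3  0 -2 82 87 86  1  2  1  2  2 -1  1  1 -1  0 -1  1 -3  3]
240 [ 4  2  3 85 87 86 91  1  1  2  3 -1  1  0 -2  1 -1  2  2  2  2]
246 [ 1 -1  1 -1 91 91  1  5  1 -1 -1  3  2  1 -2  0 -1 -1  1  4  1]
252 [ 0 -2 -4 89 92 86  0  2  0  5  1  3  0 -4  5 -2  1 -3  0  2  1]
258 [ 3  2  2  1  0 -1  0  2  1  0 -5 -4 -1  2 -3  0  0  2  0  1  1]
tape [[638.28920603 229.41495062  20.        ]]
box [[ 662.3518076 -142.0163913   20.       ]]
```

```bash
sleep 1
cat > meas.py <<'E'
from h import *
def meas(d,p):
    # top-view: split high pixels by row into runs
    C=cloud("top",d); out=dict(fix=[],mov=[],)
    for r in range(182,262):
        u=np.arange(268,322); m=(d[r,268:322]>0)&(C[r,268:322,2]>70)
        idx=np.where(m)[0]
        if not len(idx): continue
        for g in np.split(idx,np.where(np.diff(idx)>1)[0]+1):
            if len(g)<3: continue
            w=C[r,268+g]; 
            P=ray("top",[[268+g[0]-.5,r],[268+g[-1]+.5,r]],82)
            yield r,268+g[0],268+g[-1],P.round(1)[:,:2],w[:,2].mean().round()
E
python3 - <<'E'
from meas import *
z=np.load("top0.npz")
for o in meas(z['d'],z['p']): print(o[0],o[1],o[2],o[3].tolist(),o[4])
E
```

```text
182 286 295 [[624.1, 83.9], [624.5, 61.7]] 81.0
182 300 306 [[624.7, 52.8], [625.0, 37.3]] 82.0
183 285 295 [[621.8, 86.0], [622.3, 61.6]] 81.0
183 300 304 [[622.5, 52.8], [622.7, 41.7]] 84.0
184 285 294 [[619.6, 86.0], [620.0, 63.8]] 81.0
184 300 304 [[620.3, 52.7], [620.5, 41.6]] 82.0
185 285 290 [[617.4, 85.9], [617.6, 72.6]] 83.0
185 300 304 [[618.0, 52.7], [618.2, 41.6]] 82.0
186 285 290 [[615.1, 85.8], [615.4, 72.6]] 82.0
186 300 305 [[615.8, 52.6], [616.0, 39.3]] 81.0
187 285 290 [[612.9, 85.8], [613.2, 72.5]] 81.0
187 300 305 [[613.6, 52.6], [613.8, 39.2]] 81.0
188 285 290 [[610.7, 85.7], [610.9, 72.4]] 81.0
188 300 305 [[611.3, 52.5], [611.6, 39.2]] 81.0
189 285 290 [[608.5, 85.7], [608.7, 72.4]] 81.0
189 300 305 [[609.1, 52.4], [609.4, 39.2]] 82.0
190 284 289 [[606.2, 87.8], [606.4, 74.5]] 82.0
190 300 305 [[606.9, 52.4], [607.1, 39.1]] 81.0
191 284 289 [[604.0, 87.8], [604.2, 74.5]] 81.0
191 300 305 [[604.6, 52.3], [604.9, 39.1]] 83.0
192 284 289 [[601.7, 87.7], [602.0, 74.4]] 83.0
192 300 305 [[602.4, 52.3], [602.7, 39.0]] 82.0
193 284 289 [[599.5, 87.7], [599.8, 74.4]] 8
[... 4218 characters left out ...]
 [491.6, 87.0]] 87.0
243 278 282 [[489.2, 97.9], [489.4, 87.0]] 86.0
244 278 281 [[487.0, 97.9], [487.2, 89.1]] 87.0
245 277 281 [[484.8, 100.0], [485.0, 89.0]] 91.0
246 277 281 [[482.6, 99.9], [482.8, 89.0]] 90.0
247 277 281 [[480.4, 99.9], [480.6, 88.9]] 90.0
248 277 281 [[478.3, 99.8], [478.5, 88.9]] 89.0
249 277 281 [[476.1, 99.7], [476.3, 88.8]] 89.0
250 276 280 [[473.9, 101.9], [474.1, 90.9]] 91.0
251 276 280 [[471.7, 101.8], [471.9, 90.9]] 91.0
252 276 280 [[469.5, 101.8], [469.7, 90.8]] 90.0
253 276 279 [[467.4, 101.7], [467.5, 93.0]] 92.0
254 276 279 [[465.2, 101.6], [465.3, 92.9]] 89.0
255 276 279 [[463.0, 101.6], [463.2, 92.8]] 92.0
256 276 278 [[460.8, 101.5], [461.0, 95.0]] 92.0
```

View pics/top_z.png

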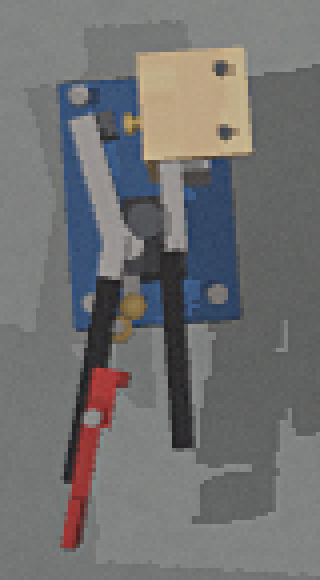

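View pics/scene_z.png

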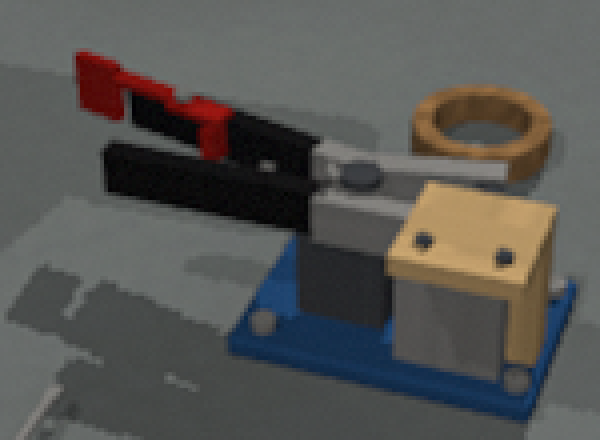

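```bash
python3 - <<'E'
from meas import *
z=np.load("top0.npz")
O=list(meas(z['d'],z['p']))
F=np.array([o[3] for o in O if o[1]>=299 and 186<=o[0]<=230]); M=np.array([o[3] for o in O if o[1]<290 and 190<=o[0]<=240])
for nm,A in(("fix out",F[:,1]),("fix in",F[:,0]),("mov out",M[:,0])):
    print(nm,np.polyfit(A[:,0]-558,A[:,1],1).round(4))
a=np.polyfit(F.mean(1)[:,0],F.mean(1)[:,1],1)[0]; th=np.arctan(a); print('th',th)
c,s=np.cos(th),np.sin(th); R=np.array([[c,-s],[s,c]]); 
tail=np.array([515.3,37.1]); o=tail+R@[115,12]; print('origin',o)
th2=np.arctan(np.polyfit(M[:,0,0],M[:,0,1],1)[0]); piv=o+R@[0,10]; R2=np.array([[np.cos(th2),-np.sin(th2)],[np.sin(th2),np.cos(th2)]])
print('mov ang',th2-th,'grip',piv+R2@[-72,14])
P=[]
for x,y in((0,-18),(-115,-18),(-115,-6)):
    for zz in (58,82): P.append([*(o+R@[x,y]),zz])
for x,y in((-135,14),(-72,14),(-135,2)):
    P.append([*(piv+R2@[x,y]),82])
lp=piv+R2@[-98,0]
for x,y in((-72,0),(-72,8),(-44,0)):
    for zz in(57,91): P.append([*(lp+R2@[x,y]),zz]) 
P=np.array(P);print(P.round(0).tolist())
for n,(x,y,w,h),s_ in(("scene",(250,140,150,110),5),("top",(260,120,80,145),4)):
    im=cv2.resize(np.load(n+"0.npz")['p'][y:y+h,x:x+w],None,fx=s_,fy=s_,interpolation=cv2.INTER_NEAREST)
    for q in (proj(n,P)-[x,y]+.5)*s_: cv2.circle(im,tuple(int(v) for v in q),3,(0,255,0),-1)
    cv2.imwrite(f"pics/{n}_ov.png",im[:,:,::-1])
E
```

```text
fix out [ 0.0899 34.907 ]
fix in [ 0.0948 47.2951]
mov out [-0.1436 94.136 ]
th 0.09207946494420165
origin [628.70943043  59.62334542]
mov ang -0.23474897403777018 grip [558.51206359  93.67613397]
[[630.0, 42.0, 58.0], [630.0, 42.0, 82.0], [516.0, 31.0, 58.0], [516.0, 31.0, 82.0], [515.0, 43.0, 58.0], [515.0, 43.0, 82.0], [496.0, 103.0, 82.0], [559.0, 94.0, 82.0], [494.0, 91.0, 82.0], [460.0, 94.0, 57.0], [460.0, 94.0, 91.0], [461.0, 102.0, 57.0], [461.0, 102.0, 91.0], [487.0, 90.0, 57.0], [487.0, 90.0, 91.0]]
```

View pics/scene_ov.png

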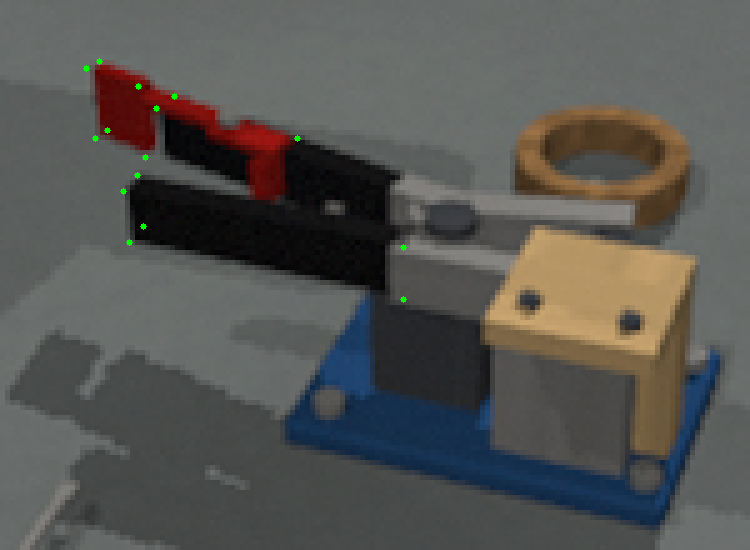

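View pics/top_ov.png

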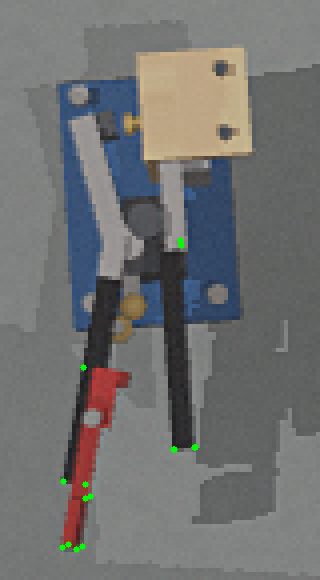

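The overlays agree to about 4 mm between the two cameras, and the widths are plausible (about 58 mm across the handles at the grip). I'm moving above the grip now.

Request:
move_arm(
  series=[
    [[548,-400,104],14,1],
    [[548,-400,104],14,1],
    [[548,-400,104],14,1],
    [[548,-400,104],14,1],
    [[548,-400,104],14,1],
    [[548,-400,104],14,1],
    [[548,-400,104],14,1],
    [[548,-400,104],14,1],
    [[548,-400,104],14,1],
    [[548,-400,104],14,1],
  ],
  force=25,
)

```text
time_s: 1.35
eef_pos: [524.9, 16.7, 208.8]
ee_rot: [0.0, 0.999, 0.048, -0.0]
force: [0.5, -0.6, 0.6]
grip_width: 0.999
```

Request:
move_arm(
  series=[
    [[0,0,0],0,1],
    [[0,0,0],0,1],
  ],
)

```text
time_s: 1.6
eef_pos: [523.7, 14.5, 208.9]
ee_rot: [0.0, 0.999, 0.048, -0.0]
force: [-0.5, 0.6, 0.6]
grip_width: 0.998
```

Request:
move_arm(
  series=[
    [[41,-47,40],0,1],
    [[41,-47,40],0,1],
    [[41,-47,40],0,1],
  ],
)

```text
time_s: 1.98
eef_pos: [560.1, 64.5, 169.2]
ee_rot: [0.0, 0.999, 0.047, -0.0]
force: [-0.2, 0.7, 0.3]
grip_width: 1.001
```

```bash
cat > look.py <<'E'
from h import *
import sys
t=sys.argv[1]
for n,(x,y,w,h),s in(("scene",(240,110,150,110),5),("top",(240,140,100,130),4)):
    if len(sys.argv)>2 and n not in sys.argv[2]: continue
    p,d=ctrl.capture(n); np.savez(f"{n}{t}.npz",p=p,d=d)
    cv2.imwrite(f"pics/{n}{t}.png",cv2.resize(p[y:y+h,x:x+w],None,fx=s,fy=s,interpolation=cv2.INTER_CUBIC)[:,:,::-1])
st=ctrl.sense(); print({k:np.round(st[k],3).tolist() for k in('time_s','eef_pos','ee_rot','force','wrist_torque','grip_width')})
E
python3 look.py 1
```

```text
{'time_s': 2.075, 'eef_pos': [560.256, 64.102, 170.17], 'ee_rot': [0.0, 0.999, 0.047, 0.001], 'force': [-0.291, -1.202, 0.029], 'wrist_torque': [-0.021, -0.033, 0.006], 'grip_width': 1.0}
```

```bash
sleep 0
```

```text
(no output)
```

View pics/scene1.png

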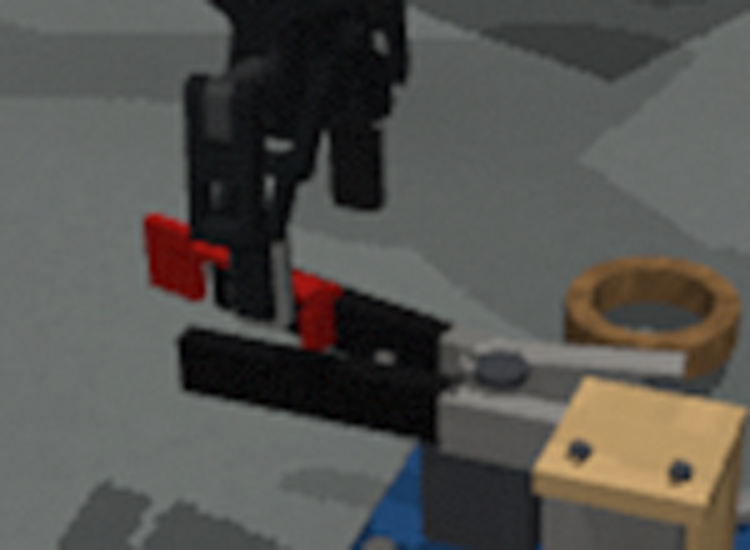

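View pics/top1.png

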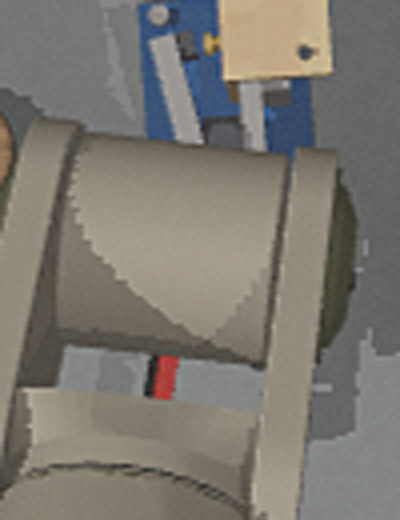

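```bash
python3 - <<'E'
from h import *
for y in (8,15,22):
    for zz in range(80,120,5): 
        q=proj("scene",[[549,y,zz],[571,y,zz]]); print(y,zz,((q-[240,110]+.5)*5).round().tolist())
E
```

```text
8 80 [[217.0, 397.0], [268.0, 411.0]]
8 85 [[216.0, 386.0], [267.0, 400.0]]
8 90 [[215.0, 375.0], [267.0, 389.0]]
8 95 [[214.0, 363.0], [266.0, 377.0]]
8 100 [[213.0, 352.0], [265.0, 366.0]]
8 105 [[212.0, 341.0], [264.0, 354.0]]
8 110 [[210.0, 329.0], [263.0, 343.0]]
8 115 [[209.0, 317.0], [262.0, 331.0]]
15 80 [[227.0, 387.0], [278.0, 401.0]]
15 85 [[226.0, 376.0], [277.0, 390.0]]
15 90 [[225.0, 365.0], [276.0, 379.0]]
15 95 [[224.0, 354.0], [275.0, 368.0]]
15 100 [[222.0, 343.0], [274.0, 356.0]]
15 105 [[221.0, 331.0], [273.0, 345.0]]
15 110 [[220.0, 320.0], [273.0, 333.0]]
15 115 [[219.0, 308.0], [272.0, 321.0]]
22 80 [[236.0, 378.0], [287.0, 392.0]]
22 85 [[235.0, 367.0], [286.0, 380.0]]
22 90 [[234.0, 356.0], [285.0, 369.0]]
22 95 [[233.0, 345.0], [285.0, 358.0]]
22 100 [[232.0, 333.0], [284.0, 347.0]]
22 105 [[231.0, 322.0], [283.0, 335.0]]
22 110 [[230.0, 310.0], [282.0, 324.0]]
22 115 [[229.0, 299.0], [281.0, 312.0]]
```

The near fingertip is at about (245,315) in the scene picture, so it stands about 60 mm below the TCP when open. The fingers straddle both handles. Descending.

Request:
move_arm(
  series=[
    [[0,0,20],0,1],
    [[0,0,35],0,1],
    [[0,0,50],0,1],
    [[0,0,50],0,1],
  ],
)

```text
time_s: 2.58
eef_pos: [559.9, 65.2, 118.3]
ee_rot: [-0.0, 0.999, 0.048, -0.001]
force: [0.4, 0.3, 0.4]
grip_width: 1.002
```

```bash
python3 look.py 2 scene
```

```text
{'time_s': 2.625, 'eef_pos': [560.324, 65.277, 119.075], 'ee_rot': [-0.0, 0.999, 0.048, -0.0], 'force': [0.385, 0.02, -0.014], 'wrist_torque': [-0.036, 0.017, 0.065], 'grip_width': 1.0}
```

View pics/scene2.png

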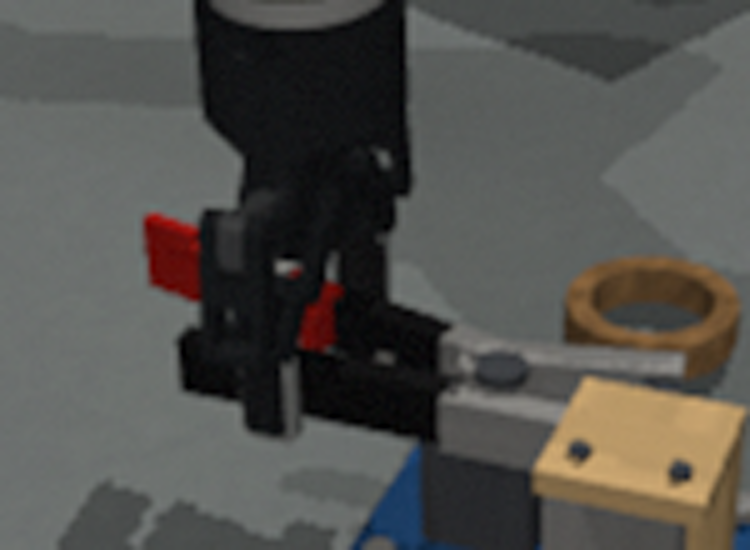

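The near finger (265,400) stands outside the fixed handle and the far finger is beyond the moving handle, with no contact. Closing to near contact.

Request:
move_arm(
  series=[
    [[0,0,0],0,0.8],
    [[0,0,0],0,0.74],
    [[0,0,0],0,0.74],
  ],
  force=20,
)

```text
time_s: 3.0
eef_pos: [560.5, 65.5, 119.5]
ee_rot: [0.0, 0.999, 0.048, 0.0]
force: [0.4, 0.3, 0.2]
grip_width: 0.74
```

Request:
move_arm(
  series=[
    [[0,0,0],0,0.72],
    [[0,0,0],0,0.72],
  ],
)

```text
time_s: 3.25
eef_pos: [560.4, 65.7, 119.4]
ee_rot: [-0.0, 0.999, 0.048, 0.0]
force: [-0.7, 2.6, 2.2]
grip_width: 0.719
```

Request:
move_arm(
  series=[
    [[0,0,0],0,0.7],
    [[0,0,0],0,0.7],
  ],
)

```text
time_s: 3.5
eef_pos: [560.4, 65.6, 119.2]
ee_rot: [-0.0, 0.999, 0.048, -0.0]
force: [-0.5, 3.6, 2.7]
grip_width: 0.7
```

Request:
move_arm(
  series=[
    [[0,0,0],0,0.68],
    [[0,0,0],0,0.68],
  ],
)

```text
time_s: 3.75
eef_pos: [560.4, 64.9, 119.5]
ee_rot: [0.0, 0.999, 0.048, 0.0]
force: [-2.4, -0.5, 5.2]
grip_width: 0.678
```

Request:
move_arm(
  series=[
    [[0,0,0],0,0.66],
    [[0,0,0],0,0.66],
  ],
)

```text
time_s: 4.0
eef_pos: [560.5, 64.2, 119.8]
ee_rot: [0.001, 0.999, 0.048, 0.0]
force: [-3.5, -5.7, 8.5]
grip_width: 0.664
```

Request:
move_arm(
  series=[
    [[0,1,-0.7],0,0.65],
    [[0,1.3,-0.9],0,0.64],
    [[0,1.3,-0.9],0,0.64],
  ],
)

```text
time_s: 4.38
eef_pos: [560.6, 63.4, 120.2]
ee_rot: [0.001, 0.999, 0.048, -0.0]
force: [-2.8, -5.9, 4.2]
grip_width: 0.639
```

Request:
move_arm(
  series=[
    [[0,0.9,-0.4],0,0.63],
    [[0,1.4,-0.7],0,0.62],
    [[0,1.9,-0.9],0,0.61],
    [[0,2.4,-1.1],0,0.6],
    [[0,2.4,-1.1],0,0.6],
  ],
)

```text
time_s: 5.0
eef_pos: [560.7, 61.6, 121.0]
ee_rot: [0.0, 0.999, 0.048, -0.0]
force: [0.6, -5.3, -1.6]
grip_width: 0.603
```

Request:
move_arm(
  series=[
    [[0,0.7,0],0,0.59],
    [[0,1.1,-0.1],0,0.58],
    [[0,1.5,-0.2],0,0.57],
    [[0,1.9,-0.3],0,0.56],
    [[0,1.9,-0.3],0,0.56],
  ],
)

```text
time_s: 5.62
eef_pos: [560.9, 59.8, 121.5]
ee_rot: [0.0, 0.999, 0.048, 0.0]
force: [-0.4, -3.8, 1.2]
grip_width: 0.566
```

Request:
move_arm(
  series=[
    [[0,0.5,-0.1],0,0.55],
    [[0,0.9,-0.2],0,0.54],
    [[0,1.3,-0.3],0,0.53],
    [[0,1.7,-0.4],0,0.52],
    [[0,1.7,-0.4],0,0.52],
  ],
  force=25,
)

```text
time_s: 6.25
eef_pos: [561.1, 58.1, 122.0]
ee_rot: [0.0, 0.999, 0.048, 0.0]
force: [-0.9, -4.3, 2.8]
grip_width: 0.524
```

Request:
move_arm(
  series=[
    [[0,0.5,-0.2],0,0.51],
    [[0,0.9,-0.3],0,0.5],
    [[0,1.3,-0.4],0,0.49],
    [[0,1.7,-0.5],0,0.48],
    [[0,1.7,-0.5],0,0.48],
  ],
)

```text
time_s: 6.88
eef_pos: [561.3, 56.4, 122.5]
ee_rot: [0.0, 0.999, 0.048, 0.0]
force: [-0.4, -5.8, 2.4]
grip_width: 0.475
```

Request:
move_arm(
  series=[
    [[0,0.5,-0.2],0,0.47],
    [[0,0.9,-0.3],0,0.46],
    [[0,1.3,-0.4],0,0.45],
    [[0,1.7,-0.4],0,0.44],
    [[0,1.7,-0.4],0,0.44],
  ],
)

```text
time_s: 7.5
eef_pos: [561.4, 55.3, 122.8]
ee_rot: [-0.0, 0.999, 0.048, 0.0]
force: [-0.7, 1.4, 1.7]
grip_width: 0.45
```

Request:
move_arm(
  series=[
    [[0,0,0],0,0.42],
    [[0,0,0],0,0.4],
    [[0,0,0],0,0.38],
    [[0,0,0],0,0.38],
  ],
)

```text
time_s: 8.0
eef_pos: [561.4, 55.2, 122.8]
ee_rot: [-0.0, 0.999, 0.048, 0.0]
force: [-0.8, 5.6, 1.8]
grip_width: 0.452
```

```bash
python3 look.py 3
```

```text
{'time_s': 8.1, 'eef_pos': [561.378, 55.24, 122.806], 'ee_rot': [-0.0, 0.999, 0.048, 0.0], 'force': [0.636, 6.158, 2.59], 'wrist_torque': [0.807, -0.001, 0.124], 'grip_width': 0.456}
```

View pics/scene3.png

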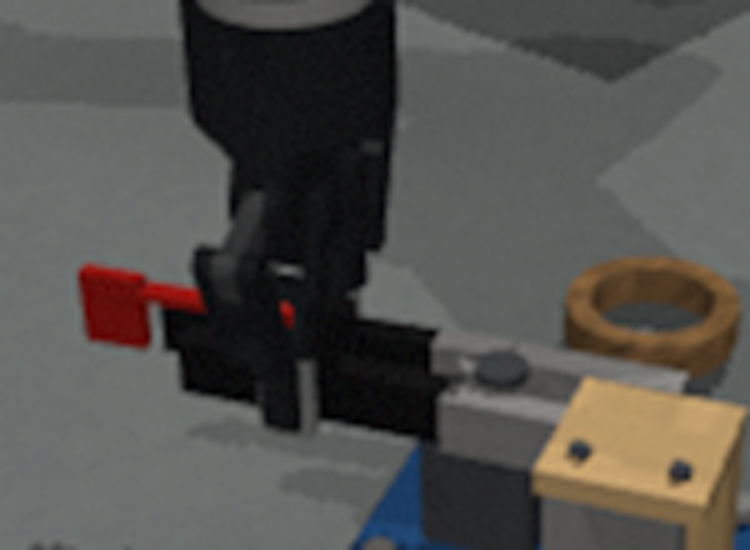

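View pics/top3.png

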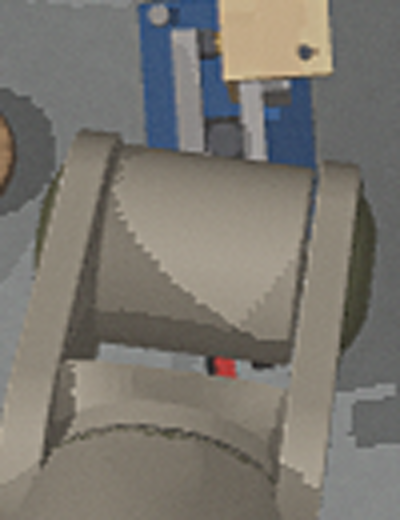

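Request:
move_arm(
  series=[
    [[0,-0.5,0],0,0.38],
    [[0,-0.9,0],0,0.38],
    [[0,-0.9,0],0,0.38],
  ],
  force=28,
)

```text
time_s: 8.48
eef_pos: [561.4, 55.3, 122.8]
ee_rot: [0.0, 0.999, 0.048, 0.0]
force: [0.0, -0.6, 2.1]
grip_width: 0.453
```

Balanced squeeze (net −0.6 N) with the opening unchanged at the stop. Holding briefly, then releasing.

Request:
move_arm(
  series=[
    [[0,0,0],0,0.38],
    [[0,0,0],0,0.38],
    [[0,0,0],0,0.38],
  ],
)

```text
time_s: 8.85
eef_pos: [561.4, 55.4, 122.8]
ee_rot: [0.0, 0.999, 0.048, 0.0]
force: [1.5, -3.8, 2.3]
grip_width: 0.454
```

Request:
move_arm(
  series=[
    [[0,0,0],0,0.5],
    [[0,0,0],0,0.6],
    [[0,0,0],0,0.8],
    [[0,0,0],0,1],
    [[0,0,0],0,1],
    [[0,0,0],0,1],
  ],
)

```text
time_s: 9.6
eef_pos: [561.3, 55.7, 122.8]
ee_rot: [-0.0, 0.999, 0.048, -0.0]
force: [-0.3, 0.6, 0.7]
grip_width: 1.004
```

```bash
python3 look.py 4 scene
```

```text
{'time_s': 9.65, 'eef_pos': [561.304, 55.656, 122.8], 'ee_rot': [-0.0, 0.999, 0.048, 0.0], 'force': [1.095, -0.433, 0.698], 'wrist_torque': [-0.026, -0.033, 0.012], 'grip_width': 0.997}
```

View pics/scene4.png

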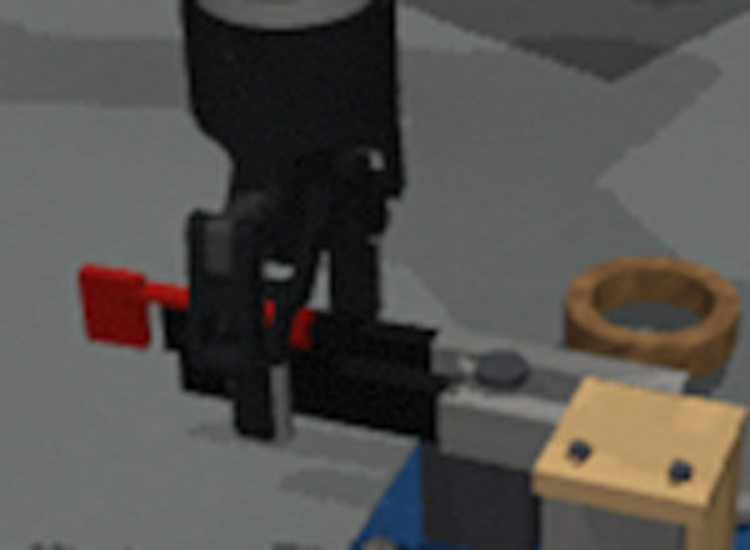

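Locked on its own: in the scene picture the handles are parallel and the red tab is at (115,305). Raising and moving aside to measure the tab from both cameras, which also covers the wait.

Request:
move_arm(
  series=[
    [[0,0,-30],0,1],
    [[0,0,-70],0,1],
    [[0,0,-90],0,1],
    [[0,50,-90],0,1],
    [[0,110,-90],0,1],
    [[0,170,-90],0,1],
    [[0,200,-90],0,1],
    [[0,200,-90],0,1],
  ],
)

```text
time_s: 10.65
eef_pos: [580.2, -145.4, 212.5]
ee_rot: [0.0, 0.999, 0.046, -0.0]
force: [0.2, 0.7, 0.1]
grip_width: 0.998
```

```bash
python3 look.py 5; python3 - <<'E'
from h import *
for n,z in(("top",91),("scene",91)):
    p=np.load(n+"5.npz")['p']; hsv=cv2.cvtColor(p,cv2.COLOR_RGB2HSV).astype(int); H,S,V=hsv[...,0],hsv[...,1],hsv[...,2]
    m=((H<6)|(H>174))&(S>160)&(V>50); m[:,:250]=0;m[:,330:]=0;m[:100]=0;m[265:]=0
    d=np.load(n+"5.npz")['d']; C=cloud(n,d)
    for r in np.where(m.any(1))[0]:
        c=np.where(m[r])[0]; print(n,r,c.min(),c.max(),ray(n,[[c.min()-.5,r],[c.max()+.5,r]],z)[:,:2].round(1).tolist(),C[r,c,2].mean().round())
E
```

```text
{'time_s': 10.75, 'eef_pos': [580.255, -142.919, 212.666], 'ee_rot': [-0.0, 0.999, 0.048, -0.0], 'force': [0.566, -0.049, 0.783], 'wrist_torque': [0.008, 0.043, 0.048], 'grip_width': 1.002}
top 212 297 300 [[557.5, 57.4], [557.7, 48.7]] 84.0
top 213 293 298 [[555.2, 66.1], [555.4, 53.0]] 87.0
top 214 293 299 [[553.0, 66.1], [553.3, 50.8]] 86.0
top 215 293 298 [[550.8, 66.0], [551.0, 52.9]] 87.0
top 216 293 297 [[548.6, 66.0], [548.8, 55.0]] 88.0
top 217 294 297 [[546.5, 63.7], [546.6, 55.0]] 86.0
top 218 293 298 [[544.2, 65.9], [544.5, 52.8]] 86.0
top 219 293 298 [[542.1, 65.8], [542.3, 52.7]] 86.0
top 220 294 298 [[539.9, 63.6], [540.1, 52.7]] 88.0
top 221 294 298 [[537.7, 63.5], [537.9, 52.6]] 87.0
top 222 294 298 [[535.6, 63.5], [535.8, 52.6]] 86.0
top 223 298 298 [[533.5, 54.7], [533.6, 52.5]] 85.0
top 224 298 299 [[531.4, 54.6], [531.4, 50.3]] 87.0
top 225 298 299 [[529.2, 54.6], [529.3, 50.2]] 89.0
top 226 298 298 [[527.0, 54.5], [527.0, 52.4]] 86.0
top 227 297 297 [[524.8, 56.7], [524.8, 54.5]] 89.0
top 228 294 297 [[522.5, 63.1], [522.7, 54.4]] 87.0
top 229 294 297 [[520.3, 6
[... 1591 characters left out ...]
cene 167 265 274 [[485.3, 45.2], [503.4, 53.4]] 78.0
scene 168 264 280 [[485.6, 41.2], [516.3, 55.1]] 91.0
scene 169 264 285 [[487.7, 38.1], [527.2, 55.9]] 85.0
scene 170 264 292 [[489.8, 34.9], [541.5, 58.3]] 80.0
scene 171 264 298 [[491.8, 31.8], [554.0, 59.9]] 80.0
scene 172 264 302 [[493.8, 28.7], [562.8, 59.9]] 83.0
scene 173 265 302 [[497.6, 26.4], [564.6, 56.7]] 83.0
scene 174 265 301 [[499.6, 23.4], [564.5, 52.8]] 82.0
scene 175 265 301 [[501.6, 20.4], [566.2, 49.7]] 80.0
scene 176 265 301 [[503.5, 17.4], [567.9, 46.6]] 76.0
scene 177 265 301 [[505.5, 14.4], [569.6, 43.5]] 73.0
scene 178 265 301 [[507.4, 11.5], [571.3, 40.5]] 71.0
scene 179 300 301 [[569.6, 35.9], [573.0, 37.4]] 74.0
```

View pics/scene5.png

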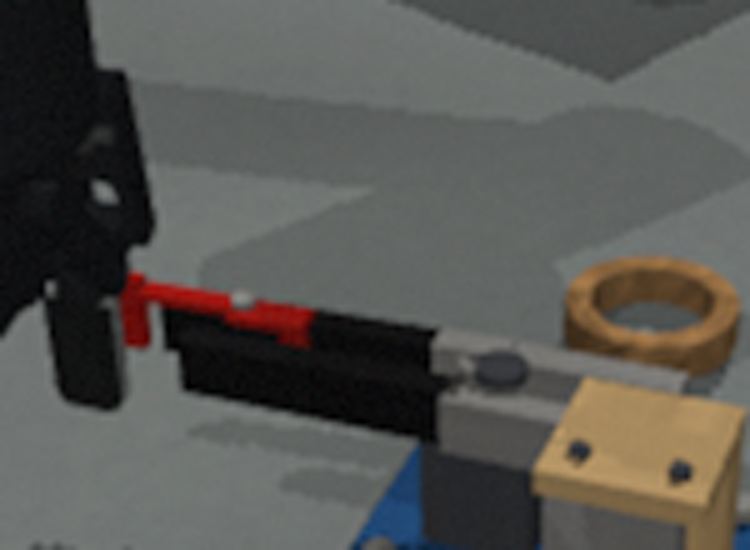

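View pics/top5.png

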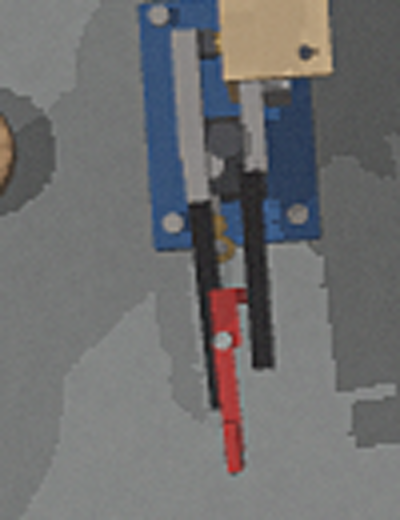

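The locked tab is at about x 459–487, y 49–57 (top rows 245–257), as predicted from the geometry. I'll use the shut fingers as a hook on its inner side.

Request:
move_arm(
  series=[
    [[-30,-57,0],0,0],
    [[-60,-115,0],0,0],
    [[-90,-172,0],0,0],
    [[-90,-172,0],0,0],
    [[-90,-172,0],0,0],
    [[-90,-172,0],0,0],
    [[-90,-172,0],0,0],
  ],
)

```text
time_s: 11.62
eef_pos: [474.8, 18.5, 212.6]
ee_rot: [0.0, 0.999, 0.047, -0.0]
force: [-1.0, 0.4, 0.8]
grip_width: 0.002
```

```bash
python3 look.py 6 scene
```

```text
{'time_s': 11.675, 'eef_pos': [474.703, 18.592, 212.611], 'ee_rot': [-0.0, 0.999, 0.047, -0.0], 'force': [0.139, -0.205, -0.227], 'wrist_torque': [-0.001, -0.044, -0.003], 'grip_width': -0.002}
```

View pics/scene6.png

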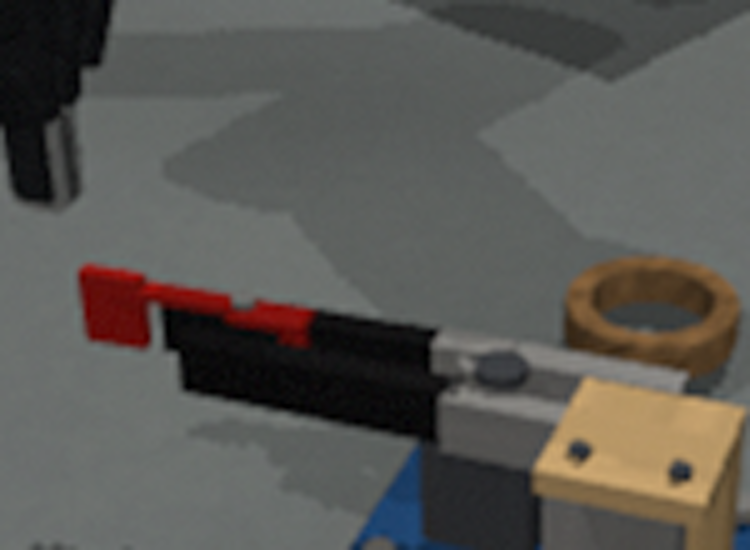

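Request:
move_arm(
  series=[
    [[0,0,40],0,0],
    [[0,0,80],0,0],
    [[0,0,80],0,0],
    [[0,0,80],0,0],
  ],
)

```text
time_s: 12.18
eef_pos: [475.1, 18.9, 134.0]
ee_rot: [0.0, 0.999, 0.048, 0.001]
force: [0.1, 0.4, 0.9]
grip_width: -0.001
```

```bash
python3 look.py 7 scene
```

```text
{'time_s': 12.225, 'eef_pos': [475.217, 18.929, 134.338], 'ee_rot': [0.0, 0.999, 0.048, 0.001], 'force': [0.04, -0.234, -0.046], 'wrist_torque': [0.072, 0.005, -0.014], 'grip_width': -0.0}
```

View pics/scene7.png

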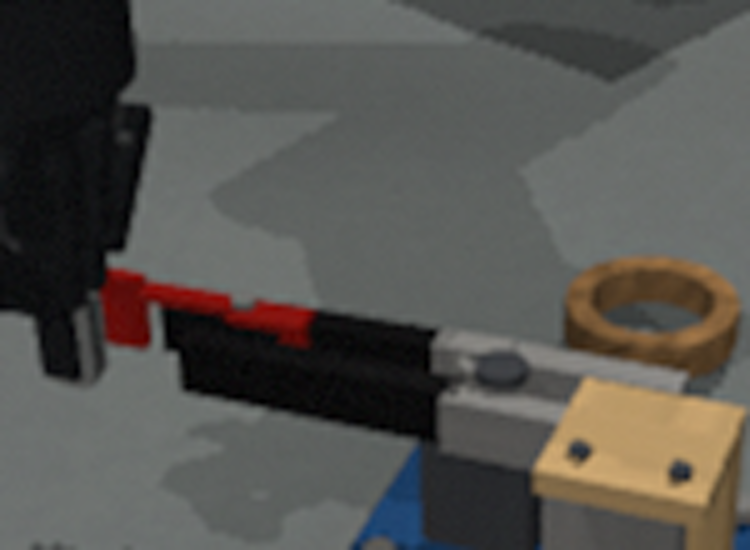

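The far-side knuckle (130,250) is only a few mm above tab height, so I'll raise 6 mm before moving outward.

Request:
move_arm(
  series=[
    [[0,0,-6],0,0],
    [[0,-4,-6],0,0],
    [[0,-8,-6],0,0],
    [[0,-10,-6],0,0],
    [[0,-12,-6],0,0],
  ],
)

```text
time_s: 12.85
eef_pos: [473.2, 31.4, 138.7]
ee_rot: [-0.0, 0.999, 0.048, -0.0]
force: [0.1, -0.4, -0.7]
grip_width: -0.005
```

Request:
move_arm(
  series=[
    [[0,-1.5,0],0,0],
    [[0,-3,0],0,0],
    [[0,-4,0],0,0],
  ],
)

```text
time_s: 13.22
eef_pos: [472.8, 35.1, 138.8]
ee_rot: [0.0, 0.999, 0.048, -0.0]
force: [-0.8, -2.5, -0.9]
grip_width: -0.008
```

Request:
move_arm(
  series=[
    [[0,-1.5,0],0,0],
    [[0,-3,0],0,0],
    [[0,-4,0],0,0],
  ],
)

```text
time_s: 13.6
eef_pos: [472.4, 39.1, 138.8]
ee_rot: [0.0, 0.999, 0.048, -0.0]
force: [-1.4, -3.3, 0.3]
grip_width: 0.004
```

```bash
python3 look.py 8 scene
```

```text
{'time_s': 13.65, 'eef_pos': [472.375, 39.245, 138.768], 'ee_rot': [0.0, 0.999, 0.048, -0.0], 'force': [-0.917, -1.914, -0.123], 'wrist_torque': [-0.412, 0.262, -0.021], 'grip_width': 0.001}
```

View pics/scene8.png

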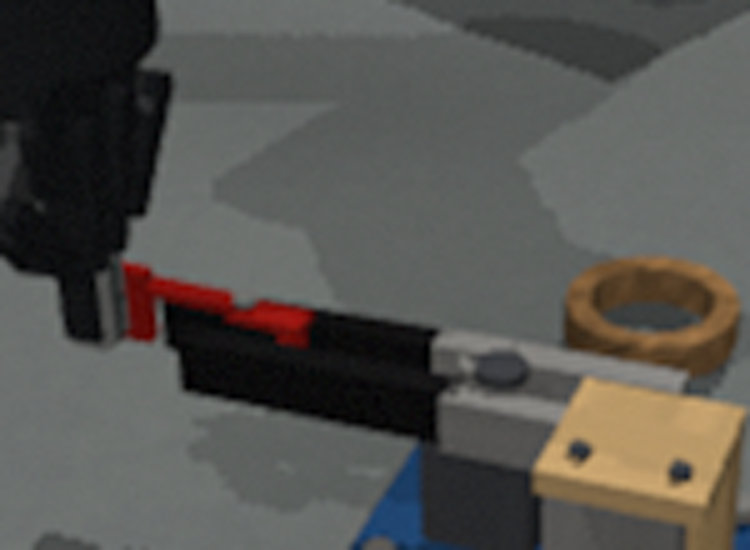

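Tip is in contact with the tab's inner face at (125,300), 2–3 N. Continuing the gentle pull.

Request:
move_arm(
  series=[
    [[0.2,-1.5,0],0,0],
    [[0.4,-3,0],0,0],
    [[0.6,-4.5,0],0,0],
    [[0.8,-6,0],0,0],
    [[0.8,-6,0],0,0],
  ],
)

```text
time_s: 14.28
eef_pos: [472.7, 45.3, 138.8]
ee_rot: [-0.0, 0.999, 0.048, 0.0]
force: [-1.6, -2.4, 0.1]
grip_width: 0.005
```

Request:
move_arm(
  series=[
    [[0.2,-1.5,0],0,0],
    [[0.4,-3,0],0,0],
    [[0.6,-4.5,0],0,0],
    [[0.8,-6,0],0,0],
    [[0.8,-6,0],0,0],
  ],
)

```text
time_s: 14.9
eef_pos: [472.9, 51.3, 138.8]
ee_rot: [-0.0, 0.999, 0.048, 0.0]
force: [-2.4, -1.7, -0.3]
grip_width: 0.001
```

```bash
python3 look.py 9 scene
```

```text
{'time_s': 14.95, 'eef_pos': [472.961, 51.295, 138.809], 'ee_rot': [-0.0, 0.999, 0.048, 0.0], 'force': [-1.397, -1.927, 0.382], 'wrist_torque': [-0.387, 0.254, 0.002], 'grip_width': -0.002}
```

View pics/scene9.png

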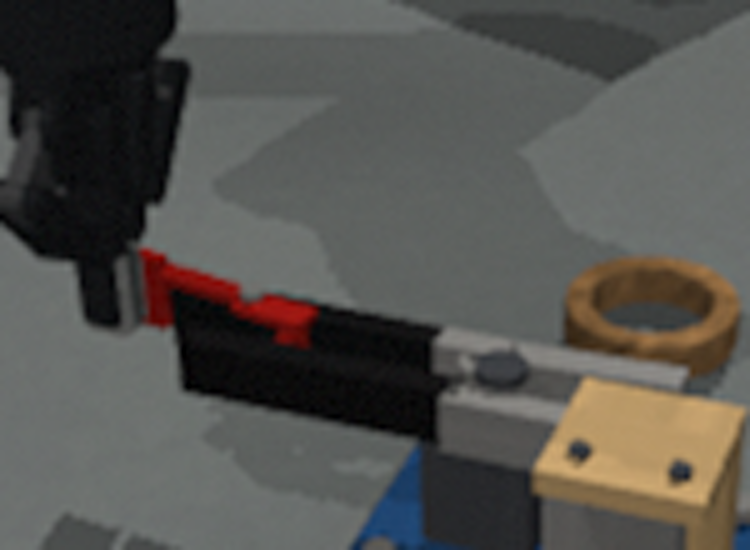

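The lever has turned (about 16 mm of pull) and the handle is still locked. Continuing.

Request:
move_arm(
  series=[
    [[0.3,-1.5,0],0,0],
    [[0.6,-3,0],0,0],
    [[0.9,-4.5,0],0,0],
    [[1.2,-6,0],0,0],
    [[1.2,-6,0],0,0],
  ],
)

```text
time_s: 15.58
eef_pos: [473.6, 57.5, 138.8]
ee_rot: [-0.0, 0.999, 0.048, 0.0]
force: [0.4, -0.3, -0.2]
grip_width: 0.0
```

Request:
move_arm(
  series=[
    [[0.4,-1.5,0],0,0],
    [[0.8,-3,0],0,0],
    [[1.2,-4.5,0],0,0],
    [[1.6,-6,0],0,0],
    [[1.6,-6,0],0,0],
  ],
)

```text
time_s: 16.2
eef_pos: [474.6, 63.5, 138.8]
ee_rot: [-0.0, 0.999, 0.048, -0.0]
force: [-0.4, 0.6, 0.4]
grip_width: 0.003
```

```bash
python3 look.py 10 scene
```

```text
{'time_s': 16.25, 'eef_pos': [474.575, 63.468, 138.809], 'ee_rot': [0.0, 0.999, 0.048, 0.0], 'force': [-0.52, -0.299, -0.63], 'wrist_torque': [0.015, -0.046, -0.006], 'grip_width': 0.0}
```

View pics/scene10.png

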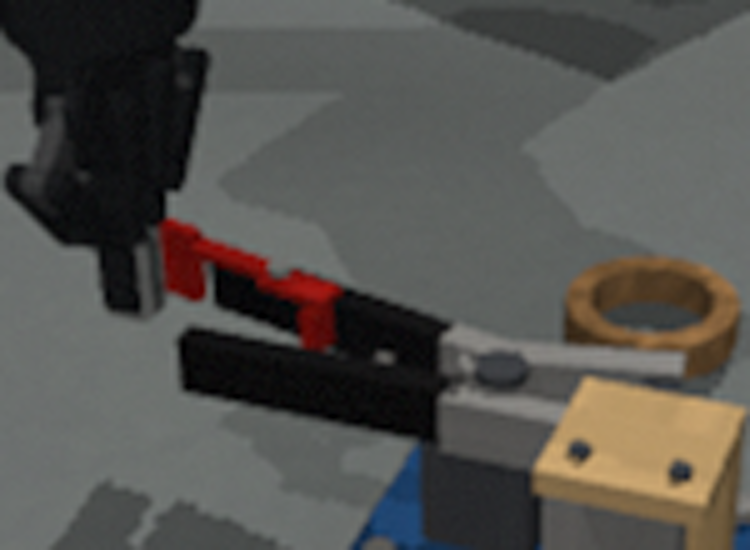

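Sprung open with no contact force. Retreating inward, then up and aside for a final check.

Request:
move_arm(
  series=[
    [[0,10,0],0,0],
    [[0,20,0],0,0],
    [[0,20,-40],0,0],
    [[0,20,-80],0,0],
    [[0,60,-90],0,0],
    [[0,110,-90],0,0],
    [[0,160,-90],0,0],
    [[0,200,-90],0,0],
    [[0,240,-90],0,0],
    [[0,240,-90],0,0],
  ],
)

```text
time_s: 17.5
eef_pos: [497.1, -178.3, 228.5]
ee_rot: [0.0, 0.999, 0.046, -0.0]
force: [0.2, 0.3, -0.3]
grip_width: 0.001
```

```bash
python3 look.py 11; python3 - <<'E'
from meas import *
for t in('0','11'):
    z=np.load(f"top{t}.npz"); O=list(meas(z['d'],z['p']))
    M=np.array([o[3] for o in O if o[1]<290 and 190<=o[0]<=240]); print('mov',np.polyfit(M[:,0,0]-558,M[:,0,1],1))
    hsv=cv2.cvtColor(z['p'],cv2.COLOR_RGB2HSV).astype(int); H,S,V=[hsv[...,i] for i in range(3)]
    r=((H<6)|(H>174))&(S>160)&(V>50); yy,xx=np.where(r[200:262,268:310]); print('red',xx.mean()+268,yy.mean()+200,len(xx))
    m=(yy>=44); print('tab col',xx[m].mean()+268)
    rr=z['p'].astype(int)
    b=((H>15)&(H<30)&(S>130))[135:165,285:298]; print('brass px',np.argwhere(b)[:, ::-1].mean(0)+[285,135] if b.any() else None,b.sum())
for n,w in(("top",(260,110,55,60)),):
    a=[cv2.resize(np.load(f"{n}{t}.npz")['p'][110:170,265:330],None,fx=6,fy=6,interpolation=cv2.INTER_CUBIC) for t in('0','5','11')]
    cv2.imwrite("pics/cmp.png",cv2.resize(np.hstack(a),None,fx=.66,fy=.66)[:,:,::-1])
p=np.load("top11.npz")['p']; cv2.imwrite("pics/fulltop11.png",p[:,:,::-1])
E
```

```text
{'time_s': 17.6, 'eef_pos': [497.087, -175.752, 228.585], 'ee_rot': [-0.0, 0.999, 0.047, -0.0], 'force': [-0.256, 0.394, 0.77], 'wrist_torque': [0.028, -0.055, -0.025], 'grip_width': -0.002}
mov [-0.14364545 94.13600525]
red 281.9761904761905 231.39880952380952 168
tab col 277.7560975609756
brass px [292.  150.5] 2
mov [-0.14969316 93.96095581]
red 281.969696969697 231.4969696969697 165
tab col 277.7560975609756
brass px [294. 150.] 4
```

View pics/cmp.png

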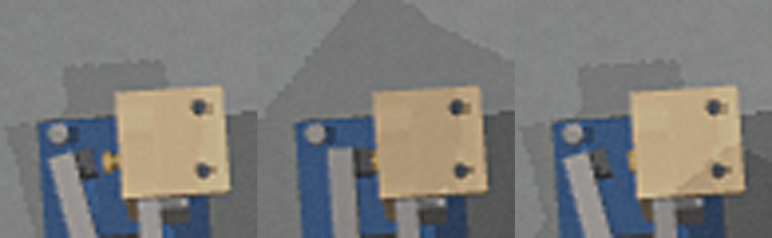

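View pics/fulltop11.png

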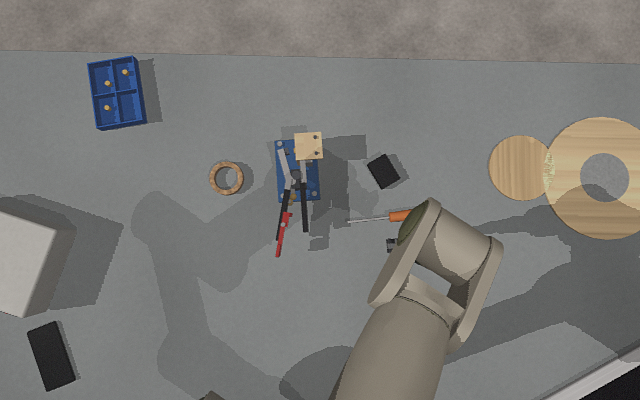

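View pics/scene11.png

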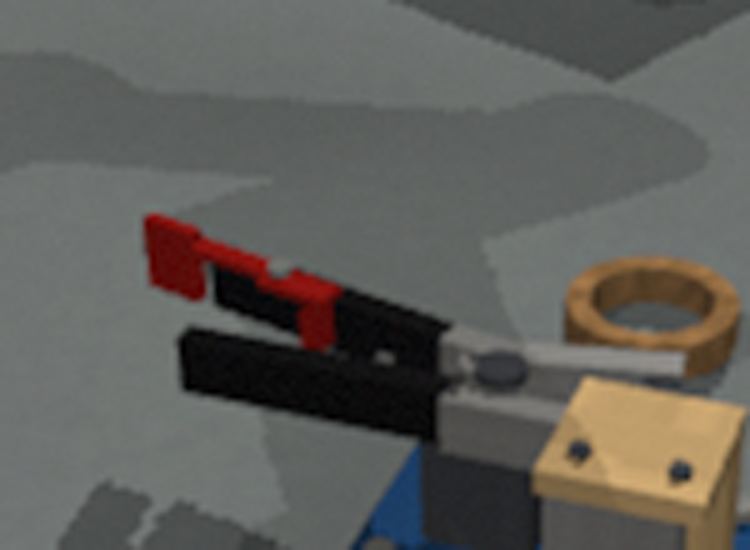

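The comparison shows the insert's neck gone and its head flat against the bracket (about 632,160 in cmp). The jaw is open, the lever is back at its starting pixels, and the loose things are where they were. Handing in.

```bash
python3 - <<'E'
from rig import ctrl
print(ctrl.sense()['dq'].round(3)); print(ctrl.finish_job())
E
```

```text
[ 0.026 -0.01   0.009  0.003 -0.     0.002]
the job is handed in; nothing more can be done
None
```

The insert is pressed in, the pliers are released and open, and I handed the job in at about 17.6 s; no verdict was reported.

**Squeeze and lock:** I squeezed both handles together at the grip points, shifting the gripper towards the fixed handle as it closed. They reached the stop at an opening of about 38 mm. I finished with the grip set to 28 N, with the two sides balanced to within about 4 N. I then took the hand away, and the pliers stayed locked by themselves for more than 2 s.

**Release:** I pulled the red tab outward with the shut fingers at about 2–3 N. The pliers were still locked after about 16 mm of pull, which is a lever turn of roughly 0.28 rad. The handle sprang open before 22 mm, and I moved the hand clear.

**Last checks:**
- **Handle and lever:** the moving handle is back at its opening angle, within 0.006 rad. The lever is back at its starting pixels.
- **Insert:** the head appears flush against the bracket, seen from only a few pixels in the top camera.
- **Surroundings:** the tape roll and control box look unmoved. The screwdriver does too, but the arm partly hides its handle in that view.
- **Contact:** the hand touches nothing.

**Disagreements:** the two cameras differed by about 4 mm on the handle positions, so I settled those by touch. The force on each handle is not measured separately. I inferred it from the grip setting and the net wrist force.

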